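# Put the game pieces back in their inserts

## Robot

A 7-joint arm with a two-finger parallel gripper is mounted at the origin on the work surface. World frame = base frame: x ahead of the robot, y to its left, z up, the work surface at z = 0. Lengths are in m, angles in rad, forces in N, time in s.
With the tool pointing down it reaches from about 0.425 to 0.925 m from the base axis. Payload 6.8 kg.
Tool frame: the origin (TCP) lies midway between the tips of the shut fingers; the grasp point (between the pads) lies bot.grip_point_offset behind it (bot.grip_point_offset is the distance from the TCP to the grasp point, in m); z points along the fingers, y is the line along which they close (so a half turn about z gives the same grasp; the last joint's range is limited). The gripper opens to 85 mm and grips with 20 to 120 N. Pads are 22 mm wide; open, the fingers measure 114 mm over their backs; the gripper's body (76 mm by 85 mm) begins 54 mm behind the grasp point. The pads swing forward as they close: fully open they stand 13 mm farther back than shut.
Start: joints at [1.04, 0.477, 0.022, 1.555, -0.011, 1.109, -0.083], TCP at [0.277, -0.616, 0.231] pointing down, gripper open.
Joint ranges: [-2.96, 2.96], [-0.34, 2.1], [-1.41, 1.46], [0.24, 2.44], [-1.37, 4.51], [0.17, 1.92], [-2.96, 2.96]. Speed limits (rad/s): [2.39, 2.39, 3.14, 3.14, 3.14, 3.14, 3.14].

## Interface

Orientations are given as a unit quaternion [w, x, y, z].
In Python, from station import get_obs, cams, job, bot gives the robot as it stands.
- The arm moves only by the tool arm_command, never from a script. Its argument "rows" is a list that holds one entry, the list of rows, each a list of 5 numbers: the finger opening in mm, from 0 to 85.4, then the shift along the world's x, y, z in units of 60 mm (1.0 is 60 mm), then the turn about the world's z in units of 0.08 rad (1.0 is 0.08 rad). In form: [[[grip, x, y, z, turn], ...]]. A call has exactly 10 rows; each row shifts and turns the commanded pose from where the row before left it; what a row does not reach is not made up. A row lasts 1/8 s, in which the tool goes at most 62.5 mm and 10.7 degrees, less where a joint would pass 70% of its speed; a pose out of reach is approached as far as the arm can. A call with a number of a shift or a turn outside -1 to 1 is refused whole. A call with a gripper value outside its range is refused whole. The fingers move at their own pace and stop on an object; "newtons" is the grip in N (left out, the last holds). Time passes only in rows, so rows that do not move let the fingers close, or fill a call up. It gives the time, the measured TCP pose, the force, the opening and the grip force at its end, in the units of the state.
- get_obs(): the state, without advancing time (a new reading comes with each control period).
- cams.read_camera(name): name is "side" or "top"; returns the picture (400x640x3 uint8, red, green, blue); there is no depth.
- cams.camera_params(name): a dict with "K" (3x3 intrinsics, pixels), "extrinsics" (4x4, takes a point from camera to world coordinates). Camera axes: x right, y down, z forward; pixel columns grow to the right and rows downward; lengths in m; the calibration is good to about 2 mm. A picture is of the moment at which its call begins. camera_params takes no time and is no camera call.
- job.hand_in(): hands the job in; it is judged then, once.
The state is a dict: "t": time; "q": joint angles; "joint_vel": joint speeds; "joint_torque": joint torques, N m; "eef_pos": TCP position; "tool_rot": TCP orientation; "contact_force": force on the tool from outside, world axes, zero at the start; "torque": the same for the moment, N m; "gripper_width": opening from 0.0 (shut) to 1.0 (fully open); "grasp_force": force on a finger pad.
Only numpy, scipy, OpenCV 4.12 (cv2) and the standard library are available. Lean on these libraries where they do the work, as an engineer would, in place of code of your own. Each camera call takes 0.05 s, during which the arm holds its last target. There are 200 camera calls.

## Task

Put the domino box, the deck of cards, the spinner and the dice cup away, each into the insert tray shaped for it, lying flat on the lining inside the lip (the cup standing mouth up, the spinner arrow up). Lower them into place rather than dropping them, let go of everything, and leave the glass tumbler standing where it is.

Things in the scene. Friction and masses are not known exactly. Their poses are not given: they have to be found in the camera images.
- domino_box: Loose. Closed maple domino box with a sliding top (jammed shut, one rigid piece, about 0.3 to 0.6 kg): 50 mm along its x, 150 mm along its y, 52 mm high. Stands on the laminate. Origin: centre of its underside; z up. Grip it across the 50 mm. Belongs in domino_insert, either way round.
- card_deck: Loose. Deck of playing cards in its plain white paper box (rigid, about 0.1 kg): 60 mm along its x, 92 mm along its y, 20 mm thick, lying flat. Origin: centre of its underside; z up. Grip it across the 60 mm. Belongs in deck_insert, either way round.
- spinner: Loose. Orange plastic game spinner (0.1 kg): hexagonal base 62 mm across flats, 18 mm thick, one pair of flats facing its own +x and -x, the rest at 60 degree steps; on top a white dial and a dark arrow turning freely on a centre pivot (within 25 mm radius, up to 28 mm high). Origin: centre of underside; z up. Grip the base across two parallel flats. Belongs in spinner_insert, at any turn.
- dice_cup: Loose. Dark brown round dice cup (rigid, about 0.15 kg), straight sides: 62 mm outside diameter, 78 mm tall, 4 mm wall, open at the top. Origin: centre of its underside; z up. Belongs in cup_insert, standing mouth up.
- domino_insert: Fixed. A flat long rectangular insert tray: dark lining inside a plain wooden lip. Inside the lip 66 mm along its x by 166 mm along its y. The lining is 2 mm above the laminate, the lip is 5 mm wide and its top is 6 mm above the laminate. Origin: centre of the underside, at laminate level (z = 0); z up. Place of the domino box, whose long side goes along its y.
- deck_insert: Fixed. A flat short rectangular insert tray: dark lining inside a plain wooden lip. Inside the lip 76 mm along its x by 108 mm along its y. The lining is 2 mm above the laminate, the lip is 5 mm wide and its top is 6 mm above the laminate. Origin: centre of the underside, at laminate level (z = 0); z up. Place of the card deck, whose long side goes along its y.
- spinner_insert: Fixed. A flat hexagonal insert tray: dark lining inside a plain wooden lip. Inside the lip 80 mm across flats, one pair of flats facing its +x and -x. The lining is 2 mm above the laminate, the lip is 5 mm wide and its top is 6 mm above the laminate. Origin: centre of the underside, at laminate level (z = 0); z up. Place of the spinner.
- cup_insert: Fixed. A flat round insert tray: dark lining inside a plain wooden lip. Inside the lip 78 mm in diameter. The lining is 2 mm above the laminate, the lip is 5 mm wide and its top is 6 mm above the laminate. Origin: centre of the underside, at laminate level (z = 0); z up. Place of the dice cup.
- tumbler: Loose, to be left alone. Clear glass tumbler, 74 mm across the rim, 85 mm tall, standing upright near the left or right side of the drawer. Origin: centre of its underside; z up. Between the pieces also stand a little dish of dice, three stacked draughts and a chess pawn, all fixed and up to 48 mm high.

How it is judged:
At the end, for the whole second after the job is handed in: Each piece lies in its own insert: centre within 13 mm of the insert's, underside on the lining (under 4.5 mm above the insert's underside), tilt under 0.06 rad, box and deck within 0.25 rad of the insert's long side (either way round), all at rest, tumbler left standing (horizontal distance between domino_box and domino_insert below 0.013 m and z of domino_box in the frame of domino_insert below 0.0045 m and angle between each of domino_box, card_deck, spinner, dice_cup's own z axis and vertical below 0.06 rad and linear speed of each of domino_box, card_deck, spinner, dice_cup below 0.02 m/s and angle between the x axis of domino_box and the x axis of domino_insert, either way round below 0.25 rad and horizontal distance between card_deck and deck_insert below 0.013 m and z of card_deck in the frame of deck_insert below 0.0045 m and angle between the x axis of card_deck and the x axis of deck_insert, either way round below 0.25 rad and horizontal distance between spinner and spinner_insert below 0.013 m and z of spinner in the frame of spinner_insert below 0.0045 m and horizontal distance between dice_cup and cup_insert below 0.013 m and z of dice_cup in the frame of cup_insert below 0.0045 m and distance of tumbler from where it was at the start of the episode below 0.025 m and angle between tumbler's own z axis and vertical below 0.3 rad); the robot touches nothing.
It fails at once if the tumbler is shifted by more than 25 mm or tipped over 0.3 rad (distance of tumbler from where it was at the start of the episode above 0.025 m or angle between tumbler's own z axis and vertical above 0.3 rad).
It fails at once if a piece is dropped or slammed into its insert (faster than 0.5 m/s within 60 mm above it) ((horizontal distance between domino_box and domino_insert below 0.03 m and z of domino_box in the frame of domino_insert below 0.06 m and linear speed of domino_box above 0.5 m/s) or (horizontal distance between card_deck and deck_insert below 0.03 m and z of card_deck in the frame of deck_insert below 0.06 m and linear speed of card_deck above 0.5 m/s) or (horizontal distance between spinner and spinner_insert below 0.03 m and z of spinner in the frame of spinner_insert below 0.06 m and linear speed of spinner above 0.5 m/s) or (horizontal distance between dice_cup and cup_insert below 0.03 m and z of dice_cup in the frame of cup_insert below 0.06 m and linear speed of dice_cup above 0.5 m/s)).
It also fails if it takes over 120 s, if anything falls off the work surface, if the arm or the gripper's body presses on something with over 40 N, if the wrist force passes 120 N, or if a joint passes its speed limit or range.

## Working session

There is one attempt and no reset: what is moved stays moved. The work goes in short steps, Python scripts to look and compute and a tool call to move; the robot and the scene stay as the last step left them, time stands still between calls to the robot, and variables do not carry over. Pictures are saved under pics/ and viewed, at most 14 in all, crops included, and the job is handed in when it is done.

Besides the shell and the picture viewer there is one more tool, called after ">>>" by a JSON object that holds its "api" and its "payload". arm_command: Moves the arm, as the interface text tells. Its arguments: {"type":"object","properties":{"rows":{"type":"array"},"newtons":{"type":"number"}},"required":["rows"]}

```bash
mkdir -p pics
python3 - <<'E'
from station import get_obs,cams,job,bot
import cv2
for n in("top","side"):
    cv2.imwrite(f"pics/{n}0.png",cams.read_camera(n)[:,:,::-1])
    p=cams.camera_params(n);print(n,p["K"].round(1).tolist(),p["extrinsics"].round(3).tolist())
o=get_obs();print(o["eef_pos"],o["tool_rot"],o["gripper_width"],bot.grip_point_offset,o["t"])
E
```

```text
top [[485.3, 0.0, 317.3], [0.0, 485.3, 202.6], [0.0, 0.0, 1.0]] [[-0.001, -0.997, 0.082, 0.417], [-1.0, 0.001, 0.003, 0.006], [-0.003, -0.082, -0.997, 1.421], [0.0, 0.0, 0.0, 1.0]]
side [[474.4, 0.0, 311.6], [0.0, 474.4, 193.6], [0.0, 0.0, 1.0]] [[-0.677, -0.453, 0.581, -0.332], [-0.736, 0.408, -0.54, 0.819], [0.008, -0.793, -0.61, 0.951], [0.0, 0.0, 0.0, 1.0]]
[ 0.27673919 -0.61507556  0.23040221] [-8.11835518e-04  9.77739491e-01  2.09820823e-01 -2.23589807e-04] 0.9987456024135156 0.0187 0.1
```

View pics/top0.png

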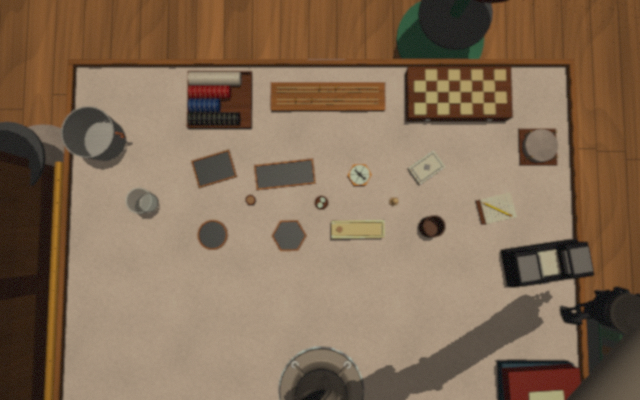

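View pics/side0.png

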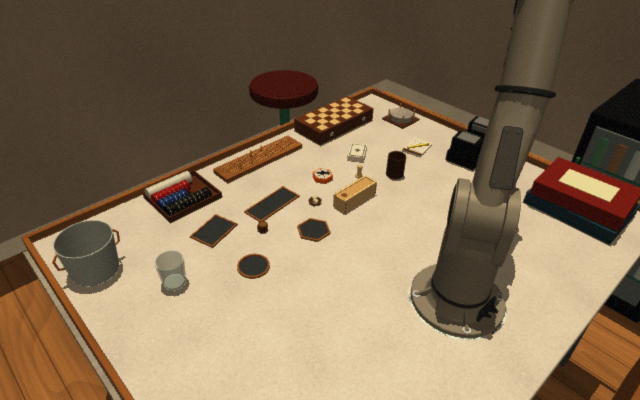

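The top view (640x400) shows the inserts on the left: deck (214,168), domino (285,174), cup (212,235) and spinner (289,235). The pieces are box (357,230), spinner (359,175), deck (425,167) and cup (432,227). The small fixed things are at (250,200), (321,202) and (394,202), and the tumbler is at (145,203). The side view agrees.

```bash
cat > h.py <<'E'
import cv2,numpy as np
from station import get_obs,cams,job,bot
def ray(n,uv,z):
    p=cams.camera_params(n);E=p["extrinsics"];uv=np.atleast_2d(uv).astype(float)
    d=(E[:3,:3]@np.linalg.inv(p["K"])@np.c_[uv,np.ones(len(uv))].T).T
    return E[:3,3]+d*((z-E[2,3])/d[:,2])[:,None]
def blobs(m,x0,x1,y0,y1,z,n="top",amin=40):
    "contours in mask inside a window, projected on plane z: centre mm, size mm, angle (deg) of the long side from world x"
    w=np.zeros_like(m);w[y0:y1,x0:x1]=m[y0:y1,x0:x1]
    for c in cv2.findContours(w,cv2.RETR_EXTERNAL,cv2.CHAIN_APPROX_NONE)[0]:
        if cv2.contourArea(c)<amin:continue
        P=(ray(n,c[:,0],z)[:,:2]*1000).astype(np.float32)
        b=cv2.boxPoints(cv2.minAreaRect(P));e=[b[1]-b[0],b[2]-b[1]]
        L=max(e,key=np.linalg.norm);a=np.degrees(np.arctan2(L[1],L[0]))%180
        print(c[:,0].mean(0).round(1),"c",b.mean(0).round(1),"size",sorted(round(float(np.linalg.norm(v)),1) for v in e),"ang",round(float(a),1))
E
python3 - <<'E'
from h import *
im=cams.read_camera("top");hsv=cv2.cvtColor(im,cv2.COLOR_RGB2HSV)
g=im.max(2)
dark=((g<100)*255).astype(np.uint8)
print("linings");blobs(dark,180,330,140,260,.002)
print("cup");blobs(dark,405,460,205,250,.078)
s=hsv[:,:,1];sat=((s>85)*255).astype(np.uint8)
print("box top");blobs(sat,325,390,212,248,.052)
print("spinner");blobs(sat,340,380,155,195,.018)
br=((g>205)*255).astype(np.uint8)
for (u,v) in [(300,215),(425,167),(357,230),(359,165),(359,182),(289,235),(432,227)]:print((u,v),im[v,u],hsv[v,u])
print(ray("top",[[250,199],[321,202],[394,201],[145,203]],.02).round(3)[:,:2])
c=cv2.resize(im[140:260,180:460],None,fx=2.85,fy=2.85,interpolation=cv2.INTER_CUBIC)
cv2.imwrite("pics/crop1.png",c[:,:,::-1])
E
```

```text
linings
[288.6 234.9] c [439.2  94.3] size [75.7, 84.6] ang 89.9
[211.8 234.3] c [441.6 318.4] size [75.0, 75.7] ang 135.4
[284.2 173.8] c [619.4 108.1] size [65.8, 164.3] ang 96.5
[213.3 168.3] c [636.1 316.7] size [76.5, 108.1] ang 107.0
cup
[430.5 227.1] c [ 460.2 -302.9] size [59.0, 77.3] ang 108.3
box top
[356.4 228.7] c [ 455.  -101.7] size [45.0, 146.6] ang 89.9
spinner
[359.3 178.8] c [ 606.1 -111.9] size [46.3, 70.5] ang 92.8
(300, 215) [170 150 128] [ 16  63 170]
(425, 167) [121 115 104] [ 19  36 121]
(357, 230) [177 158 105] [ 22 104 177]
(359, 165) [176 167 136] [ 23  58 176]
(359, 182) [174 178 153] [ 35  36 178]
(289, 235) [86 84 77] [23 27 86]
(432, 227) [90 63 48] [ 11 119  90]
[[ 0.543  0.205]
 [ 0.534 -0.001]
 [ 0.537 -0.212]
 [ 0.532  0.51 ]]
```

View pics/crop1.png

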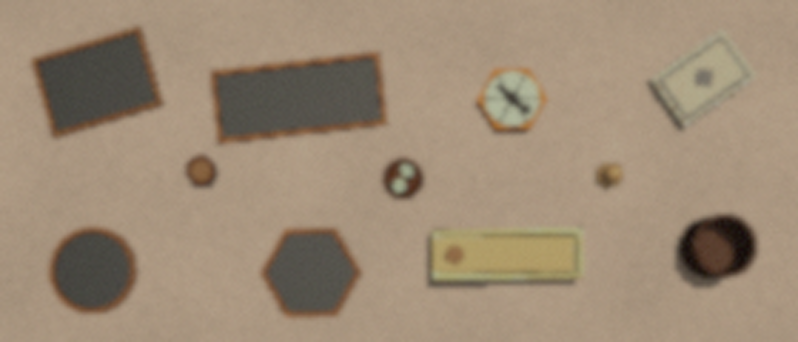

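The crop (2.85x, offset 180,140) shows the linings as clean dark shapes. The spinner hexagon is at crop (511,98) with a pair of flats facing ±x. The deck top has corners near (650,82), (725,35), (752,75) and (683,124), and the cup rim is near (722,245). I'll get those three on planes, with a background-difference mask.

Run:
```python
from h import *
for n,W in (("top",{"deck":(405,447,148,188,.02),"spin":(342,377,158,192,.018),"box":(325,390,215,245,.052),"cup":(412,452,208,246,.078)}),("side",{"deck":(343,372,140,164,.01),"spin":(308,338,163,185,.009),"cup":(382,412,146,184,.04)})):
    im=cams.read_camera(n)
    lab=cv2.cvtColor(im,cv2.COLOR_RGB2LAB).astype(float)
    for k,(x0,x1,y0,y1,z) in W.items():
        bg=np.median(np.r_[lab[y0:y1,x0],lab[y0:y1,x1],lab[y0,x0:x1],lab[y1,x0:x1]],axis=0)
        d=lab-bg
        m=(np.linalg.norm(d,axis=2)>14)
        if k in("deck","spin"): m&=(np.hypot(d[:,:,1],d[:,:,2])>6)|(d[:,:,0]>14)   # drop shadow
        print(n,k);blobs(cv2.morphologyEx((m*255).astype(np.uint8),cv2.MORPH_CLOSE,np.ones((5,5))),x0,x1,y0,y1,z,n)
q=np.array([[650,82],[725,35],[752,75],[683,124],[511,98],[722,245]])/2.85+[180,140]-.3
P=[ray("top",q[i],z)[0,:2]*1000 for i,z in enumerate([.02]*4+[.018,.078])]
print(np.round(P,1),np.mean(P[:4],0))
```

```text
top deck
[428.  169.2] c [ 631.3 -310.4] size [28.4, 56.8] ang 118.0
top spin
[359.2 174.4] c [ 614.6 -111.4] size [61.7, 69.9] ang 89.9
top box
[355.8 230.4] c [450.8 -99. ] size [59.1, 152.4] ang 89.9
top cup
[430.4 227.2] c [ 460.2 -301.8] size [67.9, 88.4] ang 113.7
side deck
[357.3 156.3] c [ 617.9 -302.6] size [52.3, 109.5] ang 113.5
side spin
[322.2 175.4] c [ 617.3 -112. ] size [68.9, 88.9] ang 137.4
side cup
[398.3 162.6] c [ 472.4 -331.5] size [78.8, 234.9] ang 119.8
[[ 631.7 -253.3]
 [ 680.2 -330.9]
 [ 638.8 -357.6]
 [ 588.5 -286.2]
 [ 615.7 -111.4]
 [ 463.2 -309.8]] [ 634.80464419 -307.03306883]
```

>>> {"api": "arm_command", "payload": {"rows": [[[85, 0.2, 0.8, 0, 1], [85, 0.2, 0.8, 0, 1], [85, 0.2, 0.8, 0, 1], [85, 0.3, 0.8, 0, 1], [85, 0.3, 0.8, 0, 1], [85, 0.3, 0.8, 0, 1], [85, 0.3, 0.8, 0, 1], [85, 0.3, 0.8, 0, 1], [85, 0.3, 0.8, 0, 1], [85, 0.3, 0.8, 0, 1]]], "newtons": 40}}

```text
t: 1.5
eef_pos: [0.4393, -0.1341, 0.2315]
tool_rot: [0.0, 0.818, 0.575, 0.0]
contact_force: [0.8, 0.0, -0.2]
gripper_width: 0.994
grasp_force: 0.0
```

>>> {"api": "arm_command", "payload": {"rows": [[[85, 0.23, 0.55, 0, 1], [85, 0, 0, 0, 1], [85, 0, 0, -0.4, 1], [85, 0, 0, -0.8, 1], [85, 0, 0, -0.8, 0.32], [85, 0, 0, -0.8, 0], [85, 0, 0, -0.6, 0], [85, 0, 0, -0.25, 0], [85, 0, 0, 0, 0], [85, 0, 0, 0, 0]]]}}

```text
t: 2.75
eef_pos: [0.4539, -0.1027, 0.0135]
tool_rot: [0.001, 0.708, 0.706, 0.001]
contact_force: [-0.6, 0.4, 0.2]
gripper_width: 0.997
grasp_force: 0.0
```

>>> {"api": "arm_command", "payload": {"rows": [[[30, 0, 0, 0, 0], [30, 0, 0, 0, 0], [30, 0, 0, 0, 0], [30, 0, 0, 0, 0], [30, 0, 0, 0, 0], [30, 0, 0, 0, 0], [30, 0, 0, 0, 0], [30, 0, 0, 0, 0], [30, 0, 0, 0.1, 0], [30, 0, 0, 0.2, 0]]]}}

```text
t: 4.0
eef_pos: [0.4516, -0.1025, 0.0303]
tool_rot: [-0.001, 0.708, 0.706, -0.001]
contact_force: [0.7, -0.5, -5.9]
gripper_width: 0.581
grasp_force: 43.0
```

Run:
```python
from h import *
im=cams.read_camera("side")
cv2.imwrite("pics/s1.png",cv2.resize(im[110:260,250:450],None,fx=4,fy=4,interpolation=cv2.INTER_CUBIC)[:,:,::-1])
```

```text
(no output)
```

View pics/s1.png

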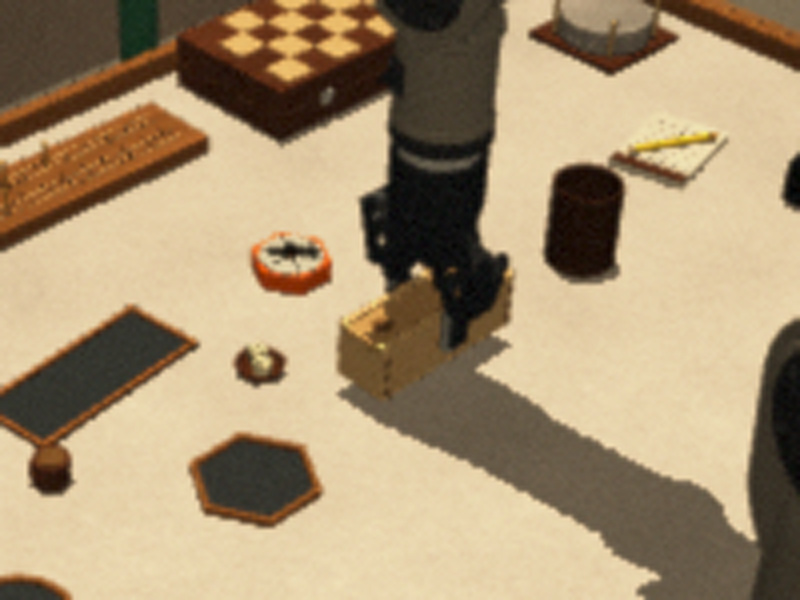

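The box is gripped (opening 0.58, 43 N) and hangs level. The insert is at crop (90,375).

>>> {"api": "arm_command", "payload": {"rows": [[[30, 0, 0, 0.6, 0], [30, 0, 0, 0.7, 0], [30, 0.4, 0.5, 0, 0.3], [30, 0.6, 0.75, 0, 0.3], [30, 0.6, 0.75, 0, 0.3], [30, 0.6, 0.75, 0, 0.3], [30, 0.4, 0.5, 0, 0.22], [30, 0.19, 0.26, 0, 0], [30, 0, 0, -0.4, 0], [30, 0, 0, -0.4, 0]]]}}

```text
t: 5.3
eef_pos: [0.6196, 0.1068, 0.0596]
tool_rot: [0.0, 0.667, 0.745, -0.001]
contact_force: [0.3, -0.3, -5.4]
gripper_width: 0.582
grasp_force: 44.7
```

Run:
```python
from h import *
im=cams.read_camera("top");hsv=cv2.cvtColor(im,cv2.COLOR_RGB2HSV)
print(get_obs()["eef_pos"])
sat=((hsv[:,:,1]>85)*255).astype(np.uint8)
cv2.imwrite("pics/t1.png",cv2.resize(im[130:220,230:350],None,fx=6,fy=6,interpolation=cv2.INTER_CUBIC)[:,:,::-1])
```

```text
[0.61728292 0.10588448 0.05613424]
```

View pics/t1.png

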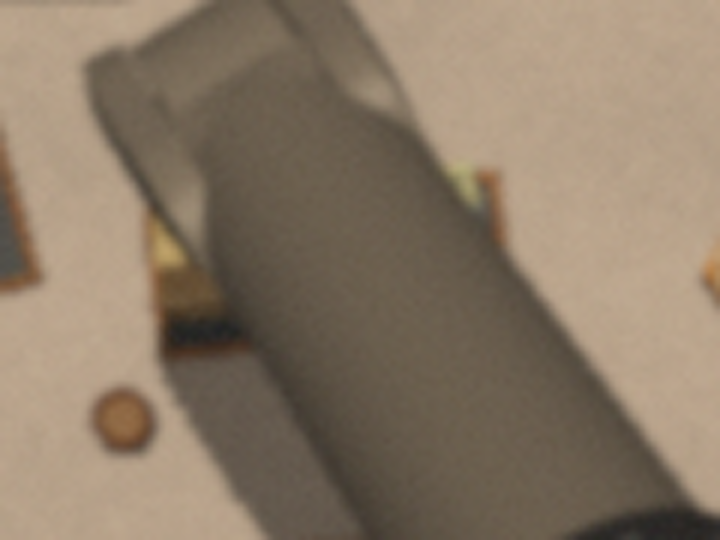

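The box is over the insert with the same turn. Corrected for height it is centred within a couple of mm, so I'll lower it.

>>> {"api": "arm_command", "payload": {"rows": [[[30, 0, 0, -0.2, 0], [30, 0, 0, -0.2, 0], [30, 0, 0, -0.1, 0], [30, 0, 0, -0.05, 0], [30, 0, 0, -0.05, 0], [30, 0, 0, -0.05, 0], [30, 0, 0, 0, 0], [30, 0, 0, 0, 0], [30, 0, 0, 0, 0], [30, 0, 0, 0, 0]]]}}

```text
t: 6.6
eef_pos: [0.6203, 0.1081, 0.0214]
tool_rot: [0.0, 0.667, 0.745, 0.0]
contact_force: [-0.5, -0.3, -4.3]
gripper_width: 0.58
grasp_force: 44.5
```

>>> {"api": "arm_command", "payload": {"rows": [[[30, 0, 0, -0.04, 0], [30, 0, 0, -0.04, 0], [30, 0, 0, -0.03, 0], [30, 0, 0, -0.02, 0], [30, 0, 0, 0, 0], [30, 0, 0, 0, 0], [30, 0, 0, 0, 0], [30, 0, 0, 0, 0], [30, 0, 0, 0, 0], [30, 0, 0, 0, 0]]]}}

```text
t: 7.85
eef_pos: [0.6201, 0.1079, 0.0156]
tool_rot: [0.0, 0.667, 0.745, -0.0]
contact_force: [-7.5, -3.0, 14.9]
gripper_width: 0.581
grasp_force: 46.5
```

>>> {"api": "arm_command", "payload": {"rows": [[[85, 0, 0, 0, 0], [85, 0, 0, 0, 0], [85, 0, 0, 0, 0], [85, 0, 0, 0, 0], [85, 0, 0, 0, 0], [85, 0, 0, 0.3, 0], [85, 0, 0, 0.6, 0], [85, 0, 0, 0.8, 0], [85, 0, 0, 0.3, 0], [85, 0, -0.5, 0, 0]]]}}

```text
t: 9.1
eef_pos: [0.6212, 0.0814, 0.1366]
tool_rot: [0.001, 0.665, 0.747, 0.003]
contact_force: [0.3, -0.7, -0.2]
gripper_width: 0.998
grasp_force: 0.0
```

>>> {"api": "arm_command", "payload": {"rows": [[[85, 0, -0.8, 0, -0.5], [85, 0, -0.8, 0, -0.5], [85, 0, -0.8, 0, -0.42], [85, -0.08, -0.76, 0, 0], [85, 0, 0, -0.5, 0], [85, 0, 0, -0.8, 0], [85, 0, 0, -0.5, 0], [85, 0, 0, 0, 0], [85, 0, 0, 0, 0], [85, 0, 0, 0, 0]]]}}

```text
t: 10.35
eef_pos: [0.6167, -0.1117, 0.0274]
tool_rot: [0.001, 0.708, 0.706, 0.001]
contact_force: [0.9, -0.1, 0.1]
gripper_width: 0.997
grasp_force: 0.0
```

Run:
```python
from h import *
im=cams.read_camera("side");print(get_obs()["eef_pos"])
cv2.imwrite("pics/s2.png",cv2.resize(im[120:260,200:400],None,fx=4,fy=4,interpolation=cv2.INTER_CUBIC)[:,:,::-1])
im=cams.read_camera("top");sat=((cv2.cvtColor(im,cv2.COLOR_RGB2HSV)[:,:,1]>85)*255).astype(np.uint8)
blobs(sat,240,330,145,205,.05)
```

```text
[ 0.61651118 -0.11168597  0.02718435]
[250.  199.5] c [539.  200.9] size [26.0, 26.3] ang 45.2
[284.5 173.9] c [611.9 103.8] size [75.5, 171.5] ang 96.3
```

View pics/s2.png

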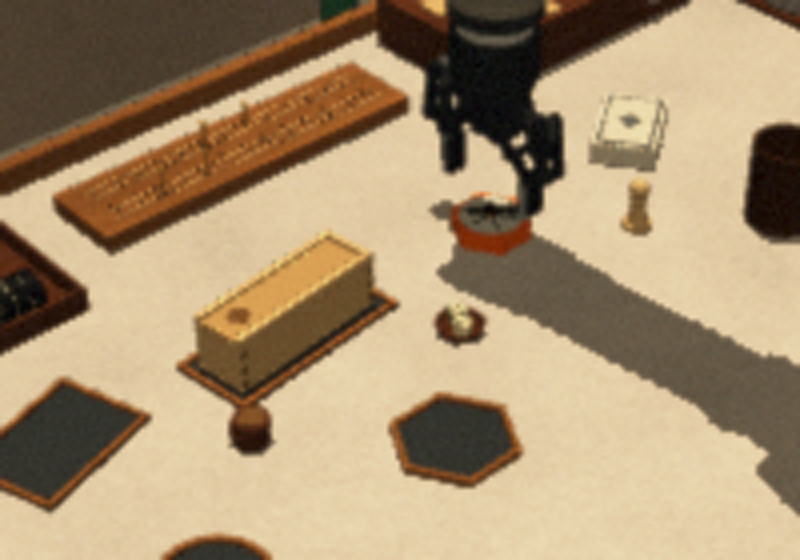

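The box sits evenly inside its lip (crop 285,320), and the open fingers straddle the spinner (490,220). I'll go down and grip it low.

>>> {"api": "arm_command", "payload": {"rows": [[[85, 0, 0, -0.15, 0], [85, 0, 0, -0.15, 0], [85, 0, 0, -0.13, 0], [85, 0, 0, 0, 0], [85, 0, 0, 0, 0], [40, 0, 0, 0, 0], [40, 0, 0, 0, 0], [40, 0, 0, 0, 0], [40, 0, 0, 0, 0], [40, 0, 0, 0, 0]]], "newtons": 30}}

```text
t: 11.7
eef_pos: [0.6158, -0.1116, 0.0002]
tool_rot: [0.0, 0.708, 0.706, 0.0]
contact_force: [-1.0, -0.4, 5.4]
gripper_width: 0.718
grasp_force: 33.2
```

>>> {"api": "arm_command", "payload": {"rows": [[[40, 0, 0, 0, 0], [40, 0, 0, 0, 0], [40, 0, 0, 0.2, 0], [40, 0, 0, 0.6, 0], [40, 0, 0, 0.6, 0], [40, 0, 0, 0.4, 0], [40, -0.2, 0.4, 0, 0], [40, -0.5, 0.6, 0, 0], [40, -0.5, 0.6, 0, 0], [40, -0.5, 0.6, 0, 0]]]}}

```text
t: 12.95
eef_pos: [0.5121, 0.0214, 0.108]
tool_rot: [0.0, 0.708, 0.706, 0.0]
contact_force: [0.3, 1.3, -0.4]
gripper_width: 0.718
grasp_force: 33.0
```

Run:
```python
from h import *
im=cams.read_camera("side");print(get_obs()["eef_pos"],get_obs()["gripper_width"])
cv2.imwrite("pics/s3.png",cv2.resize(im[100:260,220:420],None,fx=3.75,fy=3.75,interpolation=cv2.INTER_CUBIC)[:,:,::-1])
```

```text
[0.50758888 0.02700971 0.1077748 ] 0.7126862638289052
```

View pics/s3.png

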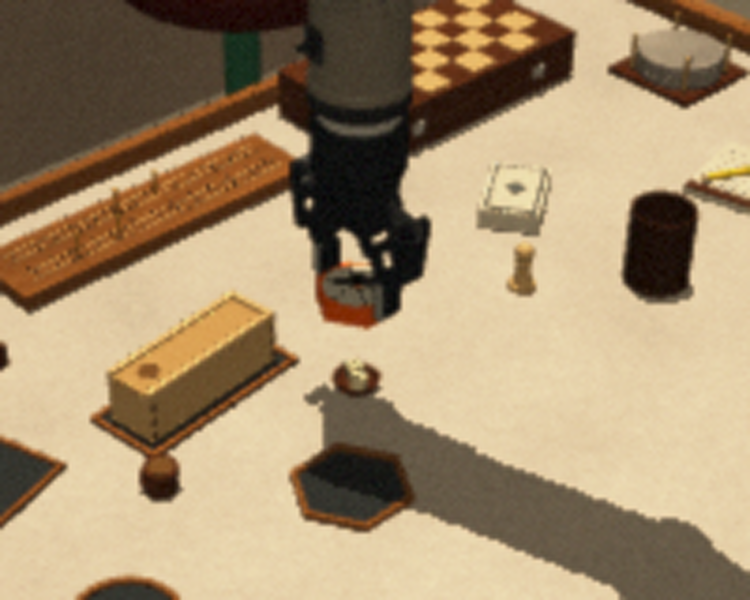

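The spinner is held level between the pads at crop (350,295).

>>> {"api": "arm_command", "payload": {"rows": [[[40, -0.5, 0.5, 0, 0], [40, -0.5, 0.5, 0, 0], [40, -0.25, 0.23, 0, 0], [40, 0, 0, -0.4, 0], [40, 0, 0, -0.5, 0], [40, 0, 0, -0.4, 0], [40, 0, 0, -0.2, 0], [40, 0, 0, -0.1, 0], [40, 0, 0, 0, 0], [40, 0, 0, 0, 0]]]}}

```text
t: 14.25
eef_pos: [0.4389, 0.0943, 0.0123]
tool_rot: [0.0, 0.708, 0.706, 0.001]
contact_force: [-0.0, 0.2, -0.3]
gripper_width: 0.716
grasp_force: 33.0
```

>>> {"api": "arm_command", "payload": {"rows": [[[40, 0, 0, -0.04, 0], [40, 0, 0, -0.04, 0], [40, 0, 0, -0.04, 0], [40, 0, 0, -0.02, 0], [40, 0, 0, -0.02, 0], [40, 0, 0, 0, 0], [40, 0, 0, 0, 0], [40, 0, 0, 0, 0], [40, 0, 0, 0, 0], [40, 0, 0, 0, 0]]]}}

```text
t: 15.5
eef_pos: [0.4384, 0.0942, 0.0022]
tool_rot: [0.0, 0.708, 0.706, -0.0]
contact_force: [-1.7, 0.0, 4.1]
gripper_width: 0.721
grasp_force: 33.6
```

>>> {"api": "arm_command", "payload": {"rows": [[[85, 0, 0, 0, 0], [85, 0, 0, 0, 0], [85, 0, 0, 0, 0], [85, 0, 0, 0, 0], [85, 0, 0, 0.2, 0], [85, 0, 0, 0.8, 0], [85, 0, 0, 0.8, 0], [85, 0, 0, 0.2, 0], [85, 0.3, -0.6, 0, 0.6], [85, 0.4, -0.8, 0, 0.8]]]}}

```text
t: 16.75
eef_pos: [0.4805, 0.0104, 0.1226]
tool_rot: [0.0, 0.665, 0.747, 0.0]
contact_force: [0.9, 0.5, 0.2]
gripper_width: 0.996
grasp_force: 0.0
```

>>> {"api": "arm_command", "payload": {"rows": [[[85, 0.4, -0.8, 0, 0.8], [85, 0.4, -0.8, 0, 0.8], [85, 0.4, -0.8, 0, 0.8], [85, 0.4, -0.8, 0, 0.8], [85, 0.4, -0.8, 0, 0.8], [85, 0.4, -0.8, 0, 0.8], [85, 0.16, -0.45, 0, 0.8], [85, 0, 0, 0, 0.53], [85, 0, 0, 0, 0], [85, 0, 0, 0, 0]]]}}

```text
t: 18.0
eef_pos: [0.6338, -0.3029, 0.1221]
tool_rot: [-0.0, 0.466, 0.885, 0.0]
contact_force: [0.2, 0.6, 1.0]
gripper_width: 0.999
grasp_force: 0.0
```

Run:
```python
from h import *
print(get_obs()["eef_pos"],get_obs()["tool_rot"])
im=cams.read_camera("side")
a=im[100:260,220:420]
b=cams.read_camera("top")[135:265,190:330]
f=lambda a,s:cv2.resize(a,None,fx=s,fy=s,interpolation=cv2.INTER_CUBIC)
A=f(a,2);B=f(b,320/130)
cv2.imwrite("pics/s4.png",np.hstack([A,B])[:,:,::-1])
```

```text
[ 0.63384837 -0.30289776  0.12213257] [-3.83991942e-04  4.65900631e-01  8.84836923e-01  2.74155752e-04]
```

View pics/s4.png

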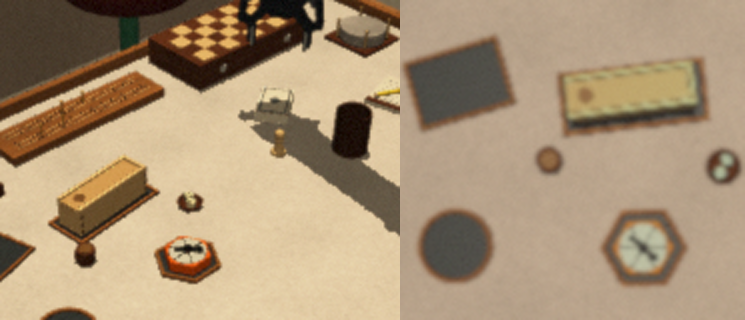

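Both are well placed: box centred left to right, with its far gap explained by height parallax, and spinner centred in its hexagon at (643,247). Now the deck.

>>> {"api": "arm_command", "payload": {"rows": [[[85, 0, -0.03, -0.5, 0], [85, 0, 0, -0.7, 0], [85, 0, 0, -0.4, 0], [85, 0, 0, -0.2, 0], [85, 0, 0, -0.15, 0], [85, 0, 0, -0.07, 0], [85, 0, 0, 0, 0], [85, 0, 0, 0, 0], [40, 0, 0, 0, 0], [40, 0, 0, 0, 0]]]}}

```text
t: 19.35
eef_pos: [0.6344, -0.3067, 0.0015]
tool_rot: [0.0, 0.467, 0.884, 0.0]
contact_force: [-0.2, -0.8, 4.7]
gripper_width: 0.693
grasp_force: 33.6
```

>>> {"api": "arm_command", "payload": {"rows": [[[40, 0, 0, 0, 0], [40, 0, 0, 0, 0], [40, 0, 0, 0, 0], [40, 0, 0, 0.2, 0], [40, 0, 0, 0.5, 0], [40, 0, 0, 0.5, 0], [40, 0, 0, 0.5, 0], [40, 0, 0, 0.3, 0], [40, 0, 0, 0, 0], [40, 0, 0, 0, 0]]]}}

```text
t: 20.6
eef_pos: [0.6331, -0.3064, 0.1195]
tool_rot: [-0.001, 0.467, 0.884, -0.0]
contact_force: [-0.6, -0.5, -1.7]
gripper_width: 0.69
grasp_force: 33.1
```

Run:
```python
from h import *
print(get_obs()["eef_pos"])
f=lambda a,s:cv2.resize(a,None,fx=s,fy=s,interpolation=cv2.INTER_CUBIC)
a=f(cams.read_camera("side")[100:200,320:420],4);b=f(cams.read_camera("top")[130:230,370:470],4)
cv2.imwrite("pics/s5.png",np.hstack([a,b])[:,:,::-1])
```

```text
[ 0.63307633 -0.306418    0.11953538]
```

View pics/s5.png

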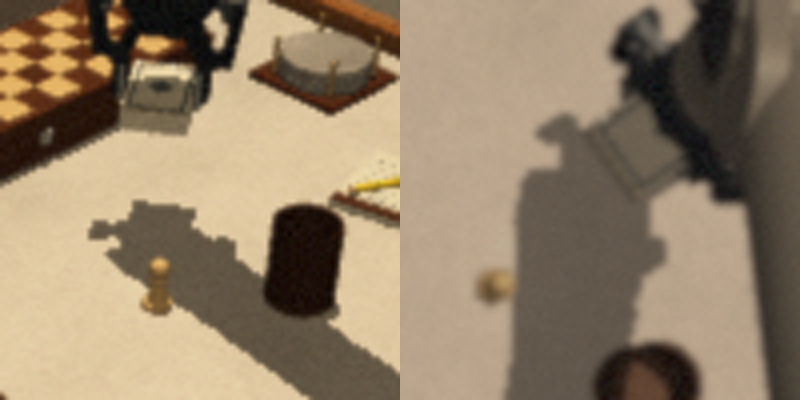

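The deck is held level, with its free end corners at top pixels (418,164) and (430,180). I'll check its offset along the pads.

Run:
```python
from h import *
for z in (.118,.138):
    m=ray("top",[[418.2,163.7],[430,180]],z)[:,:2].mean(0)-[.6331,-.3064]
    print(m.round(4),np.linalg.norm(m))
```

```text
[-0.0256  0.0272] 0.037410022495665066
[-0.0286  0.0316] 0.042614319958467095
```

>>> {"api": "arm_command", "payload": {"rows": [[[40, 0, 0.4, 0, 0], [40, 0, 0.7, 0, -0.4], [40, 0, 0.8, 0, -0.4], [40, 0, 0.8, 0, -0.4], [40, 0, 0.8, 0, -0.4], [40, 0, 0.8, 0, -0.4], [40, 0, 0.8, 0, -0.4], [40, 0, 0.8, 0, -0.4], [40, 0, 0.8, 0, -0.4], [40, 0, 0.8, 0, -0.4]]]}}

```text
t: 21.95
eef_pos: [0.6325, 0.1468, 0.1205]
tool_rot: [-0.001, 0.588, 0.809, -0.0]
contact_force: [0.2, -0.5, -0.8]
gripper_width: 0.696
grasp_force: 33.0
```

>>> {"api": "arm_command", "payload": {"rows": [[[40, 0, 0.8, 0, -0.22], [40, 0, 0.8, 0, 0], [40, 0.05, 0.7, 0, 0], [40, 0, 0.5, 0, 0], [40, 0, 0.12, -0.2, 0], [40, 0, 0, -0.5, 0], [40, 0, 0, -0.5, 0], [40, 0, 0, -0.3, 0], [40, 0, 0, 0, 0], [40, 0, 0, 0, 0]]]}}

```text
t: 23.2
eef_pos: [0.6376, 0.3189, 0.0319]
tool_rot: [0.0, 0.596, 0.803, 0.001]
contact_force: [-0.4, 0.6, -0.9]
gripper_width: 0.698
grasp_force: 33.0
```

Run:
```python
from h import *
print(get_obs()["eef_pos"])
f=lambda a,s:cv2.resize(a,None,fx=s,fy=s,interpolation=cv2.INTER_CUBIC)
a=f(cams.read_camera("side")[180:280,170:270],4);b=f(cams.read_camera("top")[120:220,170:270],4)
cv2.imwrite("pics/s6.png",np.hstack([a,b])[:,:,::-1])
```

```text
[0.63757652 0.31887768 0.03194062]
```

View pics/s6.png

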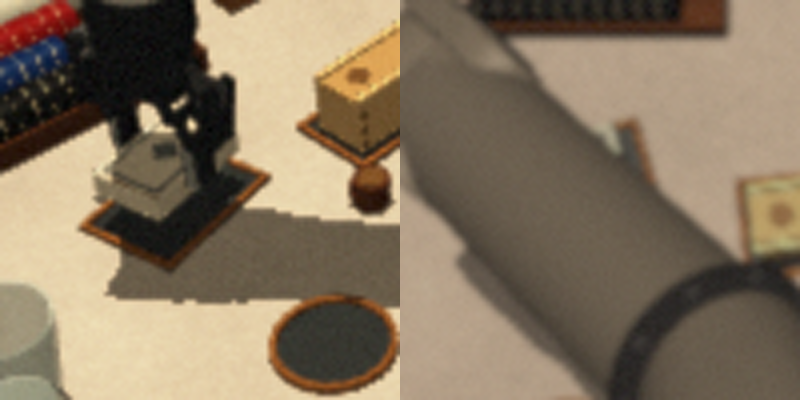

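The deck hangs square over its insert. In the side half its near corner at (155,220) is above the lining, and the turn matches, so I'll lower it.

>>> {"api": "arm_command", "payload": {"rows": [[[40, 0, 0, -0.15, 0], [40, 0, 0, -0.12, 0], [40, 0, 0, -0.08, 0], [40, 0, 0, -0.04, 0], [40, 0, 0, -0.04, 0], [40, 0, 0, -0.03, 0], [40, 0, 0, -0.01, 0], [40, 0, 0, 0, 0], [40, 0, 0, 0, 0], [40, 0, 0, 0, 0]]]}}

```text
t: 24.55
eef_pos: [0.6371, 0.3187, 0.0035]
tool_rot: [0.0, 0.596, 0.803, 0.0]
contact_force: [-2.4, -1.2, 6.2]
gripper_width: 0.69
grasp_force: 33.7
```

>>> {"api": "arm_command", "payload": {"rows": [[[85, 0, 0, 0, 0], [85, 0, 0, 0, 0], [85, 0, 0, 0, 0], [85, 0, 0, 0, 0], [85, 0, 0, 0.2, 0], [85, 0, 0, 0.8, 0], [85, 0, 0, 0.8, 0], [85, 0, 0, 0.6, 0], [85, 0, -0.5, 0.5, 0], [85, -0.1, -0.8, 0, 0]]]}}

```text
t: 25.8
eef_pos: [0.6323, 0.2431, 0.1811]
tool_rot: [0.001, 0.595, 0.804, 0.004]
contact_force: [0.2, -1.3, -0.4]
gripper_width: 0.997
grasp_force: 0.0
```

>>> {"api": "arm_command", "payload": {"rows": [[[85, -0.3, -0.8, 0, -0.4], [85, -0.3, -0.8, 0, -0.4], [85, -0.3, -0.8, 0, -0.4], [85, -0.3, -0.8, 0, -0.4], [85, -0.3, -0.8, 0, -0.4], [85, -0.3, -0.8, 0, -0.4], [85, -0.3, -0.8, 0, -0.4], [85, -0.3, -0.8, 0, -0.4], [85, -0.3, -0.8, 0, -0.47], [85, -0.1, -0.8, 0, 0]]]}}

```text
t: 27.05
eef_pos: [0.4621, -0.2409, 0.1778]
tool_rot: [0.001, 0.707, 0.707, 0.0]
contact_force: [1.0, 0.6, 0.2]
gripper_width: 0.997
grasp_force: 0.0
```

>>> {"api": "arm_command", "payload": {"rows": [[[85, 0, -0.8, 0, 0], [85, 0, -0.38, 0, 0], [85, 0, 0, 0, 0], [85, 0, 0, 0, 0], [85, 0, 0, 0, 0], [85, 0, 0, 0, 0], [85, 0, 0, 0, 0], [85, 0, 0, 0, 0], [85, 0, 0, 0, 0], [85, 0, 0, 0, 0]]]}}

```text
t: 28.3
eef_pos: [0.4629, -0.3102, 0.1767]
tool_rot: [-0.0, 0.707, 0.707, -0.0]
contact_force: [-0.5, -0.5, -0.0]
gripper_width: 0.996
grasp_force: 0.0
```

Run:
```python
from h import *
print(get_obs()["eef_pos"])
f=lambda a,s:cv2.resize(a,None,fx=s,fy=s,interpolation=cv2.INTER_CUBIC)
im=cams.read_camera("side")
a=f(im[100:200,340:440],4);b=f(cams.read_camera("top")[120:220,170:270],4)
cv2.imwrite("pics/s7.png",np.hstack([a,b])[:,:,::-1])
p=cams.camera_params("side");E=np.linalg.inv(p["extrinsics"])
def proj(x):
    c=p["K"]@(E[:3,:3]@x+E[:3,3]);return (c[:2]/c[2]).round(1)
C=np.array([.463,-.310,0]);v=p["extrinsics"][:2,0];v=v/np.linalg.norm(v)*.031
for z in(0,.078):print(z,[proj(C+[s*v[0],s*v[1],z]) for s in(-1,0,1)])
```

```text
[ 0.46291823 -0.3102241   0.17670128]
0 [array([384.9, 174.5]), array([393.8, 174.5]), array([402.7, 174.6])]
0.078 [array([387.2, 155.6]), array([396.4, 155.7]), array([405.5, 155.7])]
```

View pics/s7.png

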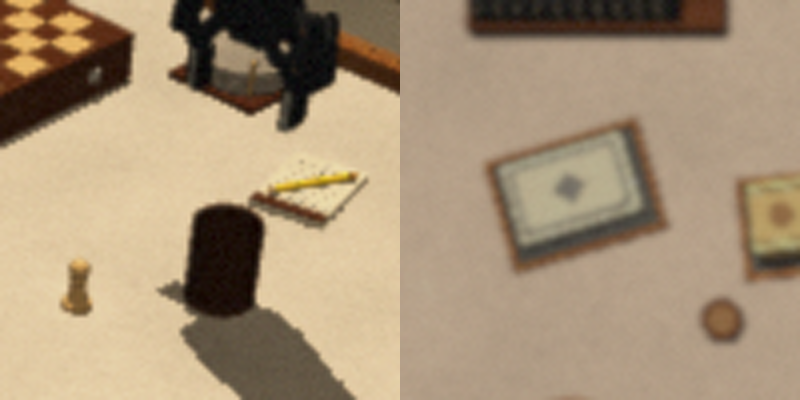

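The deck lies inside its lip at right-half (570,187). The cup rim, spanning side pixels 387.5 to 406, matches the predicted 387 to 405.5. I'll descend on the cup.

>>> {"api": "arm_command", "payload": {"rows": [[[85, -0.02, -0.02, -0.4, 0], [85, 0, 0, -0.5, 0], [85, 0, 0, -0.5, 0], [85, 0, 0, -0.4, 0], [85, 0, 0, -0.3, 0], [85, 0, 0, -0.26, 0], [85, 0, 0, 0, 0], [85, 0, 0, 0, 0], [40, 0, 0, 0, 0], [40, 0, 0, 0, 0]]]}}

```text
t: 29.65
eef_pos: [0.4624, -0.3117, 0.0362]
tool_rot: [0.001, 0.707, 0.707, 0.0]
contact_force: [-0.9, 0.3, 5.8]
gripper_width: 0.72
grasp_force: 32.4
```

>>> {"api": "arm_command", "payload": {"rows": [[[40, 0, 0, 0, 0], [40, 0, 0, 0, 0], [40, 0, 0, 0, 0], [40, 0, 0, 0.2, 0], [40, 0, 0, 0.5, 0], [40, 0, 0, 0.5, 0], [40, 0, 0, 0.5, 0], [40, 0, 0, 0.3, 0], [40, 0, 0, 0, 0], [40, 0, 0, 0, 0]]]}}

```text
t: 30.9
eef_pos: [0.461, -0.3111, 0.1541]
tool_rot: [-0.001, 0.707, 0.707, -0.0]
contact_force: [-0.6, 0.4, -0.8]
gripper_width: 0.721
grasp_force: 33.3
```

Run:
```python
from h import *
print(get_obs()["eef_pos"])
f=lambda a,s:cv2.resize(a,None,fx=s,fy=s,interpolation=cv2.INTER_CUBIC)
im=cams.read_camera("side")
cv2.imwrite("pics/s8.png",f(im[60:200,320:460],4)[:,:,::-1])
print(ray("top",[[212.5,166.8]],.022).round(4))
p=cams.camera_params("side");E=np.linalg.inv(p["extrinsics"])
def proj(x):
    c=p["K"]@(E[:3,:3]@x+E[:3,3]);return ((c[:2]/c[2]-[320,60])*4).round(0)
C=get_obs()["eef_pos"];v=p["extrinsics"][:2,0];v=v/np.linalg.norm(v)*.031
z=C[2]-.0355
print([proj(np.array([C[0]+s*v[0],C[1]+s*v[1],z])) for s in(-1,0,1)])
```

```text
[ 0.46100909 -0.31106012  0.15408434]
[[0.6371 0.3151 0.022 ]]
[array([277., 342.]), array([314., 342.]), array([351., 343.])]
```

View pics/s8.png

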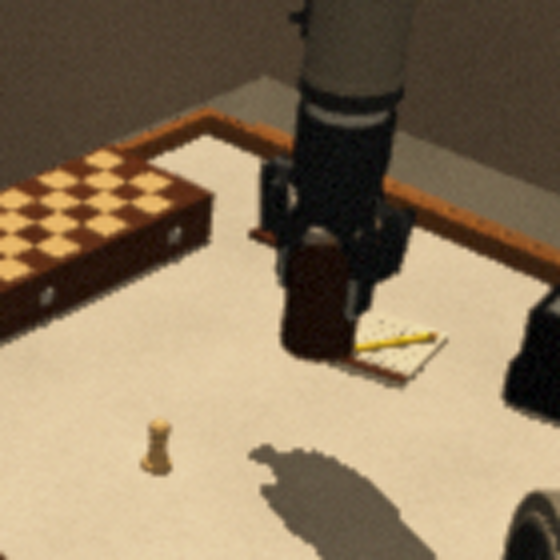

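The cup is gripped and upright, base at crop (318,345), a few mm from the predicted 314. Carry it to its insert.

>>> {"api": "arm_command", "payload": {"rows": [[[40, 0, 0.4, 0, 0], [40, 0, 0.7, 0, 0], [40, 0, 0.8, 0, 0], [40, 0, 0.8, 0, 0], [40, 0, 0.8, 0, 0], [40, 0, 0.8, 0, 0], [40, 0, 0.8, 0, 0], [40, 0, 0.8, 0, 0], [40, 0, 0.8, 0, 0], [40, 0, 0.8, 0, 0]]]}}

```text
t: 32.2
eef_pos: [0.461, 0.1399, 0.1541]
tool_rot: [-0.0, 0.707, 0.707, -0.001]
contact_force: [0.3, 0.1, -1.3]
gripper_width: 0.721
grasp_force: 33.3
```

>>> {"api": "arm_command", "payload": {"rows": [[[40, -0.1, 0.8, 0, 0], [40, -0.1, 0.8, 0, 0], [40, -0.1, 0.6, 0, 0], [40, -0.02, 0.5, 0, 0], [40, 0, 0.3, 0, 0], [40, 0, 0, -0.3, 0], [40, 0, 0, -0.5, 0], [40, 0, 0, -0.4, 0], [40, 0, 0, -0.1, 0], [40, 0, 0, 0, 0]]]}}

```text
t: 33.45
eef_pos: [0.4426, 0.3175, 0.0765]
tool_rot: [0.0, 0.707, 0.707, -0.001]
contact_force: [-0.4, 0.3, -0.9]
gripper_width: 0.72
grasp_force: 33.3
```

Run:
```python
from h import *
print(get_obs()["eef_pos"])
im=cams.read_camera("side")
cv2.imwrite("pics/s9.png",cv2.resize(im[160:300,140:300],None,fx=4,fy=4,interpolation=cv2.INTER_CUBIC)[:,:,::-1])
```

```text
[0.44256723 0.31748083 0.07652078]
```

View pics/s9.png

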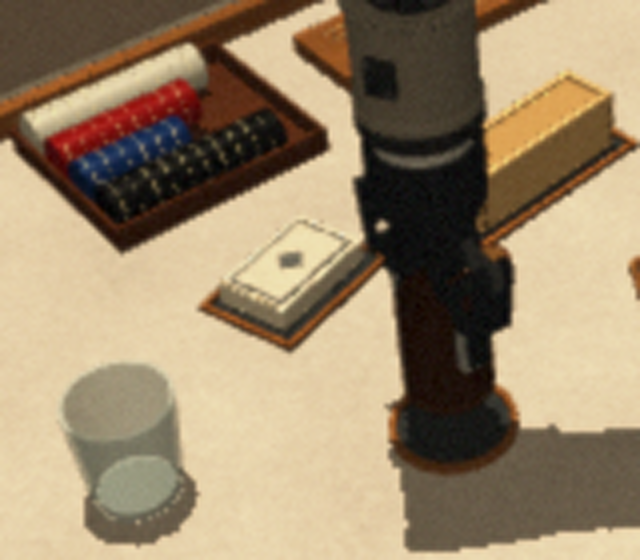

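The cup's base (crop x 405 to 492) is over the round insert (390 to 518), about 2 mm off. I'll lower it.

>>> {"api": "arm_command", "payload": {"rows": [[[40, 0, 0, -0.15, 0], [40, 0, 0, -0.15, 0], [40, 0, 0, -0.13, 0], [40, 0, 0, -0.08, 0], [40, 0, 0, -0.04, 0], [40, 0, 0, -0.04, 0], [40, 0, 0, -0.03, 0], [40, 0, 0, -0.02, 0], [40, 0, 0, 0, 0], [40, 0, 0, 0, 0]]]}}

```text
t: 34.75
eef_pos: [0.4426, 0.3187, 0.0388]
tool_rot: [0.0, 0.707, 0.707, 0.0]
contact_force: [0.1, -0.7, -1.5]
gripper_width: 0.717
grasp_force: 33.3
```

>>> {"api": "arm_command", "payload": {"rows": [[[40, 0, 0, -0.02, 0], [40, 0, 0, -0.01, 0], [40, 0, 0, -0.01, 0], [40, 0, 0, 0, 0], [40, 0, 0, 0, 0], [40, 0, 0, 0, 0], [40, 0, 0, 0, 0], [40, 0, 0, 0, 0], [40, 0, 0, 0, 0], [40, 0, 0, 0, 0]]]}}

```text
t: 36.0
eef_pos: [0.4427, 0.3188, 0.0381]
tool_rot: [0.001, 0.707, 0.707, 0.0]
contact_force: [-4.5, -5.0, 18.6]
gripper_width: 0.723
grasp_force: 34.8
```

Contact is firm at the expected height. Release, rise and back away.

>>> {"api": "arm_command", "payload": {"rows": [[[85, 0, 0, 0, 0], [85, 0, 0, 0, 0], [85, 0, 0, 0, 0], [85, 0, 0, 0, 0], [85, 0, 0, 0, 0], [85, 0, 0, 0.2, 0], [85, 0, 0, 0.5, 0], [85, 0, 0, 0.8, 0], [85, 0, 0, 0.8, 0], [85, 0, 0, 0.3, 0]]]}}

```text
t: 37.25
eef_pos: [0.4435, 0.3198, 0.1961]
tool_rot: [0.0, 0.707, 0.707, 0.003]
contact_force: [-0.2, 0.8, -0.4]
gripper_width: 0.996
grasp_force: 0.0
```

>>> {"api": "arm_command", "payload": {"rows": [[[85, 0, -0.5, 0, 0], [85, 0, -0.8, 0, 0], [85, 0, -0.8, 0, 0], [85, 0, -0.8, 0, 0], [85, 0, -0.8, 0, 0], [85, 0, -0.8, 0, 0], [85, 0, -0.8, 0, 0], [85, 0, -0.8, 0, 0], [85, 0, -0.5, 0, 0], [85, 0, 0, 0, 0]]]}}

```text
t: 38.5
eef_pos: [0.4418, -0.0798, 0.192]
tool_rot: [-0.0, 0.709, 0.706, -0.001]
contact_force: [0.2, -0.1, -0.2]
gripper_width: 0.994
grasp_force: 0.0
```

Run:
```python
from h import *
f=lambda a,s:cv2.resize(a,None,fx=s,fy=s,interpolation=cv2.INTER_CUBIC)
a=f(cams.read_camera("side")[155:295,145:345],2);b=f(cams.read_camera("top")[135:265,130:330],2)
cv2.imwrite("pics/s10.png",np.hstack([a[:260],b])[:,:,::-1])
```

```text
(no output)
```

View pics/s10.png

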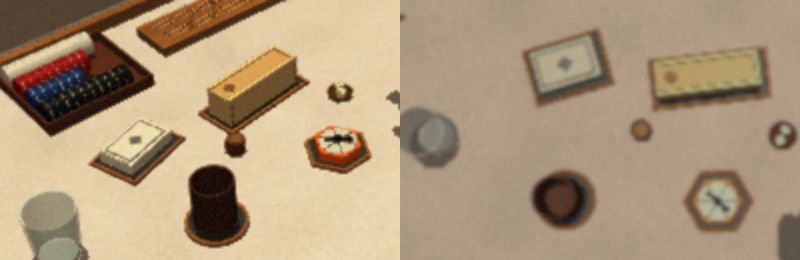

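All four pieces sit inside their lips and the tumbler is untouched at (430,135). The cup made contact at 2 mm above its pick-up height, so it is on the lining.

```bash
python3 -c "
from station import job
print(job.hand_in())"
```

```text
the job is handed in; nothing more can be done
None
```

The domino box, card deck, spinner and dice cup are each in their own insert, the tumbler was left where it stood, and I handed the job in at about 39 s of the 120 s; the hand-in gave no verdict.

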